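# Drop the inspected heatsink out of its nest

### The job

One of the two drop-out nests on the inspection bench holds the finned heatsink, the other a smooth metal cover. Pull the floor slide of the heatsink's nest out to its stop and hold it there for a moment, so that the heatsink drops into the tray below; then ease the slide back shut without letting it snap, and let go. Leave the other nest shut with its cover in it, and do not push the lens ring, bottle or screwdriver about.

Things in the scene. Friction and masses are not known exactly. Their poses are not given: they have to be found in the camera images.
- nest1: Fixed drop-out nest: an open pocket (inside 50 mm along the pull x 84 mm across, wall tops 84 mm high) whose floor is a sprung slide, over a blue tray (120 x 134 x 26 mm). Shoulders reach 79 mm to each side, 68 mm high. Origin: on the bench under the pocket's centre; the slide pulls out along the nest's own -x, roughly to the robot. Holds the heatsink; may stand left or right.
- nest2: Fixed drop-out nest: an open pocket (inside 50 mm along the pull x 84 mm across, wall tops 84 mm high) whose floor is a sprung slide, over a blue tray (120 x 134 x 26 mm). Shoulders reach 79 mm to each side, 68 mm high. Origin: on the bench under the pocket's centre; the slide pulls out along the nest's own -x, roughly to the robot. Holds the smooth cover.
- slide1 (a joint): Travel (m) of the sprung floor slide of nest 1: 0 shut (spring holds it), growing as it is pulled out along the nest's -x, 0.080 at the hard stop. The pull needed grows from about 5 N shut to 11 N at the stop; let go, it snaps shut.
- slide2 (a joint): Travel (m) of the sprung floor slide of nest 2: 0 shut (spring holds it), growing as it is pulled out along the nest's -x, 0.080 at the hard stop. The pull needed grows from about 5 N shut to 11 N at the stop; let go, it snaps shut.
- grip1 (a point): Centre of the upright grey grip block on the outer end of slide 1 (moves with it): 18 mm thick along the pull, 40 mm wide across it, 52 mm tall, square to the nest. The point is 88 mm above the bench and, when shut, 88 mm in front of the pocket's centre, with 49 mm clear between block and pocket wall and nothing in front.
- grip2 (a point): Centre of the upright grey grip block on the outer end of slide 2 (moves with it): 18 mm thick along the pull, 40 mm wide across it, 52 mm tall, square to the nest. The point is 88 mm above the bench and, when shut, 88 mm in front of the pocket's centre, with 49 mm clear between block and pocket wall and nothing in front.
- heatsink_mid (a point): Centre of the aluminium heatsink with six long upright fins, 70 x 36 x 28 mm, about 0.12 kg; lies in nest 1's pocket on the slide, long side across the pull, 76 mm above the bench. (Two more such heatsinks lie loose on the bench: not part of the job.)
- cover_mid (a point): Centre of the smooth aluminium cover without fins, 70 x 36 x 28 mm; lies in nest 2's pocket, 76 mm above the bench.
- lens_ring: Bystander: black lens ring, 68 mm across, 18 mm high, lying between the nests
- wash: Bystander: white bottle, 56 mm across, 140 mm tall, origin at its foot
- driver: Bystander: screwdriver 160 mm long lying on the bench in front of the nests
- heatsink: The same heatsink; origin at the centre of its underside.

How it is judged:
On the way:
1. the slide under the heatsink is pulled out to within 5 mm of its stop (travel over 75 mm) and held there for 0.3 s (value of joint slide1 above 0.075 m), for 0.3 s.
At the end, for the whole second after the job is handed in: The heatsink lies at rest in the tray under its own nest (its centre below 40 mm above the bench and within the tray), both slides are shut to within 5 mm, and the cover still lies in the pocket of the other nest (x of heatsink_mid in the frame of nest1 between -0.06 and 0.06 m and y of heatsink_mid in the frame of nest1 between -0.067 and 0.067 m and z of heatsink_mid in the frame of nest1 between 0 and 0.04 m and linear speed of heatsink below 0.02 m/s and value of joint each of slide1, slide2 below 0.005 m and x of cover_mid in the frame of nest2 between -0.06 and 0.06 m and y of cover_mid in the frame of nest2 between -0.067 and 0.067 m and z of cover_mid in the frame of nest2 between 0.06 and 0.096 m); the robot touches nothing.
It fails at once if the slide snaps back (moves inward faster than 0.4 m/s) (velocity of joint slide1 below -0.4 m/s).
It fails at once if the other nest's slide is pulled out by more than 15 mm (value of joint slide2 above 0.015 m).
It fails at once if the lens ring, bottle or screwdriver is pushed more than 40 mm from its place (distance of any of lens_ring, wash, driver from where it was at the start of the episode above 0.04 m).
It also fails if it takes over 37 s, if anything falls off the work surface, if the arm or the gripper's body presses on something with over 40 N, if the wrist force passes 120 N, or if a joint passes its speed limit or range.

### The arm

A 6-joint arm with a two-finger parallel gripper is mounted at the origin on the work surface. World frame = base frame: x ahead of the robot, y to its left, z up, the work surface at z = 0. Lengths are in m, angles in rad, forces in N, time in s.
With the tool pointing down it reaches from about 0.325 to 0.925 m from the base axis. Payload 3.1 kg.
Tool frame: the origin (TCP) lies at the very end of the fingers, on their centre line; the grasp point (between the pads) lies 19 mm behind it; z points along the fingers, y is the line along which they close (so a half turn about z gives the same grasp; the last joint's range is limited). The gripper opens to 85 mm and grips with 20 to 120 N. Pads are 22 mm wide; open, the fingers measure 114 mm over their backs; the gripper's body (76 mm by 85 mm) begins 54 mm behind the grasp point. The pads swing forward as they close: fully open they stand 13 mm farther back than shut.
Start: joints at [-1.404, 0.217, 1.613, -0, 1.311, -0.112], TCP at [0.172, -0.601, 0.231] pointing down, gripper open.
Joint ranges: [-2.75, 2.75], [-0.78, 2.1], [0.31, 2.55], [-1.13, 4.27], [0.13, 2.63], [-2.58, 2.58]. Speed limits (rad/s): [2.79, 2.79, 3.14, 3.14, 3.14, 3.14].

### API

Orientations are given as a unit quaternion [w, x, y, z].
In Python, from station import bot gives the robot as it stands. The module is installed in compiled form; this text tells all that it offers.
- The arm moves only by the shell command python3 -m pendant 'ROWS' [FORCE]. ROWS is JSON, a list that holds one entry, the list of rows, each a list of 5 numbers: the opening, from 0 (shut) to 1 (fully open), then the shift along the tool's x, y, z in m, then the turn about the tool's z in rad. A call has 1 to 20 rows; each row shifts and turns the commanded pose from where the row before left it, along the tool's axes as they then stand; what a row does not reach is not made up. A row lasts 1/12 s, in which the tool goes at most 41.7 mm and 7.16 degrees, less where a joint would pass 70% of its speed; a pose out of reach is approached as far as the arm can. A call is refused whole if a number of a shift passes 0.0417 or a number of a turn 0.125, either way. A call with a gripper value outside its range is refused whole. The fingers move at their own pace and stop on an object; FORCE is the grip in N (left out, the last holds). Time passes only in rows, so rows that do not move let the fingers close. It gives the time, the measured TCP pose, the force, the opening and the grip force at its end, in the units of the state.
- bot.read_state(): the state, without advancing time (a new reading comes with each control period).
- bot.read_camera(name): name is "scene" or "top" or "wrist"; returns a dict with "img" (480x640x3 uint8, red, green, blue), "mtx" (3x3 intrinsics, pixels), "k1" (the pictures are not rectified: a ray, as slopes to the right and down, at radius r is drawn at 1 + k1 r^2 times it, then the intrinsics apply), "world_to_cam" (4x4, takes a point from world to camera coordinates). Camera axes: x right, y down, z forward; pixel columns grow to the right and rows downward; lengths in m; the calibration is good to about 2 mm. A picture is of the moment at which its call begins. There is no depth.
- bot.finish_job(): hands the job in; it is judged then, once.
The state is a dict: "t": time; "joint_positions": joint angles; "dq": joint speeds; "effort": joint torques, N m; "ee_pos": TCP position; "eef_rot": TCP orientation; "wrist_force": force on the tool from outside, world axes, zero at the start; "ft_torque": the same for the moment, N m; "gripper_width": finger opening in m; "finger_force": force on a finger pad.
Only numpy, scipy, OpenCV 4.12 (cv2) and the standard library are available. Lean on these libraries where they do the work, as an engineer would, in place of code of your own. Each camera call takes 0.05 s, during which the arm holds its last target. There are 200 camera calls.

## Working session

There is one attempt and no reset: what is moved stays moved. The work goes in short steps, Python scripts to look and compute and a shell command to move; the robot and the scene stay as the last step left them, time stands still between calls to the robot, and variables do not carry over. Pictures are saved under pics/ and viewed, at most 10 in all, crops included, and the job is handed in when it is done.

```bash
mkdir -p pics
cat > h.py <<'E'
import numpy as np, cv2
from station import bot
def cam(n,f=None):
    c=bot.read_camera(n)
    if f: cv2.imwrite('pics/'+f,c['img'][:,:,::-1])
    return c
def onplane(c,uv,z):
    K=c['mtx'];x=(uv[0]-K[0,2])/K[0,0];y=(uv[1]-K[1,2])/K[1,1]
    rd=np.hypot(x,y);r=rd
    for _ in range(20): r=rd/(1+c['k1']*r*r)
    s=r/rd if rd>0 else 1
    T=c['world_to_cam'];R=T[:3,:3];o=-R.T@T[:3,3];d=R.T@np.array([x*s,y*s,1])
    return o+d*(z-o[2])/d[2]
E
python3 - <<'E'
from h import *
a=cam('scene','s1.png');b=cam('top','t1.png')
for c in(a,b):print(c['mtx'].round(1).tolist(),c['k1'],c['world_to_cam'].round(3).tolist())
s=bot.read_state();print(s['t'],s['ee_pos'],s['eef_rot'],s['gripper_width'])
E
```

```text
[[516.7, 0.0, 323.4], [0.0, 516.7, 241.5], [0.0, 0.0, 1.0]] -0.13291654452855078 [[0.179, 0.984, -0.017, -0.19], [0.569, -0.117, -0.814, -0.252], [-0.803, 0.136, -0.581, 1.43], [0.0, 0.0, 0.0, 1.0]]
[[611.0, 0.0, 324.4], [0.0, 611.0, 241.3], [0.0, 0.0, 1.0]] -0.1953620524037351 [[0.013, -1.0, -0.002, 0.077], [-0.976, -0.013, -0.217, 0.574], [0.217, 0.005, -0.976, 1.045], [0.0, 0.0, 0.0, 1.0]]
0.1 [ 0.1719094  -0.60011727  0.23009122] [-1.09657287e-03  9.90299023e-01  1.38948343e-01 -2.37776640e-05] 0.08556681449478848
```

View pics/s1.png

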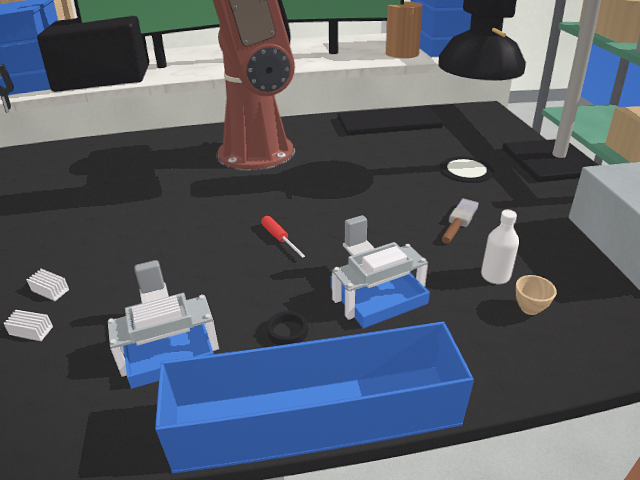

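View pics/t1.png

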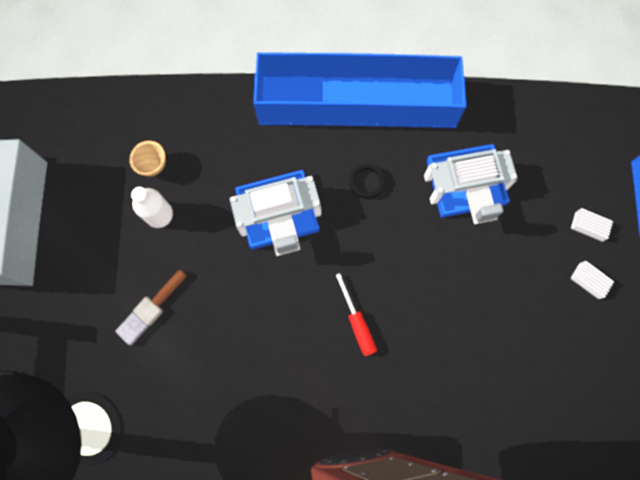

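The finned heatsink is in the nest at the right of the top view: pocket about (477,167), grip about (488,210). The smooth cover is in the left one at (275,200). Next I'll enlarge the heatsink's nest.

Run:
```python
from h import *
im=cv2.imread('pics/t1.png')[135:235,415:530]
a=cv2.resize(im,None,fx=5,fy=5,interpolation=cv2.INTER_CUBIC)
cv2.imwrite('pics/t1c.png',a)
```

```text
(no output)
```

View pics/t1c.png

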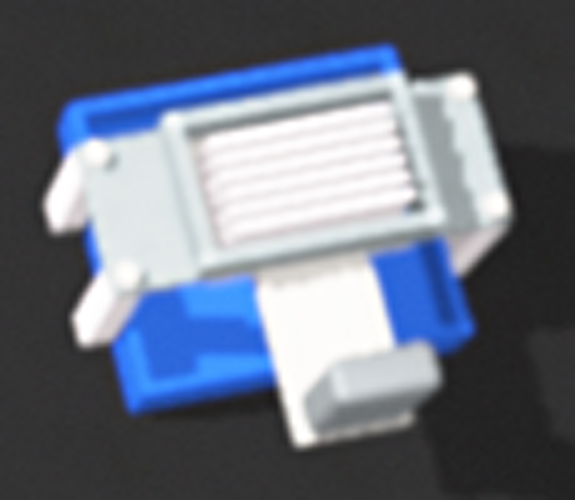

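Run:
```python
from h import *
c=cam('top')
P=lambda u,v,z:onplane(c,(415+(u-2)/5,135+(v-2)/5),z)
rim=np.array([P(u,v,.084) for u,v in[(165,118),(405,75),(443,228),(197,280)]])
g=np.array([P(u,v,.114) for u,v in[(330,375),(430,345),(440,378),(340,403)]])
print(rim.round(4),rim.mean(0),g.round(4),g.mean(0))
a=[np.degrees(np.arctan2(*(rim[i]-rim[j])[[1,0]])) for i,j in((0,1),(3,2),(0,3),(1,2))];print(a)
d=rim.mean(0)-g.mean(0);print(np.hypot(*d[:2]),np.degrees(np.arctan2(d[1],d[0])))
from scipy.spatial.transform import Rotation as R
q=bot.read_state()['eef_rot'];print(R.from_quat(np.r_[q[1:],q[0]]).as_matrix().round(3))
```

```text
[[ 0.7292 -0.1427  0.084 ]
 [ 0.7489 -0.2355  0.084 ]
 [ 0.6886 -0.2462  0.084 ]
 [ 0.6663 -0.1521  0.084 ]] [ 0.70823757 -0.19411881  0.084     ] [[ 0.6227 -0.1923  0.114 ]
 [ 0.6345 -0.2296  0.114 ]
 [ 0.6223 -0.2326  0.114 ]
 [ 0.6125 -0.1955  0.114 ]] [ 0.622983   -0.21247156  0.114     ]
[np.float64(101.9959298589747), np.float64(103.29529622616154), np.float64(8.539853053789669), np.float64(10.14280208742908)]
0.08720759431168751 12.148661048706792
[[ 0.961  0.275 -0.   ]
 [ 0.275 -0.961  0.002]
 [ 0.    -0.002 -1.   ]]
```

Nest 1's yaw is about 12° and its grip is at (0.623, -0.2125). I'll grip along the pull, with one finger behind the block. First I'll move above it at z 0.23.

```bash
python3 -m pendant '[[[0.6,0.03,-0.0138,0,0],[0.6,0.03,-0.0138,0,0],[0.6,0.03,-0.0138,0,0],[0.6,0.03,-0.0138,0,0],[0.6,0.03,-0.0138,0,0],[0.6,0.03,-0.0138,0,0],[0.6,0.03,-0.0138,0,0],[0.6,0.03,-0.0138,0,0],[0.6,0.03,-0.0138,0,0],[0.6,0.03,-0.0138,0,0],[0.6,0.03,-0.0138,0,0],[0.6,0.03,-0.0138,0,0],[0.6,0.03,-0.0138,0,0],[0.6,0.03,-0.0138,0,0],[0.6,0.03,-0.0138,0,0],[0.6,0.03,-0.0138,0,0],[0.6,0.03,-0.0138,0,0],[0.6,0.03,-0.0138,0,0]]]'
python3 -m pendant '[[[0.6,0,0,0,-0.125],[0.6,0,0,0,-0.125],[0.6,0,0,0,-0.125],[0.6,0,0,0,-0.125],[0.6,0,0,0,-0.125],[0.6,0,0,0,-0.125],[0.6,0,0,0,-0.125],[0.6,0,0,0,-0.125],[0.6,0,0,0,-0.125],[0.6,0,0,0,-0.125],[0.6,0,0,0,-0.125],[0.6,0,0,0,-0.125],[0.6,0,0,0,0],[0.6,0,0,0,0]]]'
cat >> h.py <<'E'
from scipy.spatial.transform import Rotation
def tool():
    s=bot.read_state();q=s['eef_rot'];M=Rotation.from_quat(np.r_[q[1:],q[0]]).as_matrix()
    return s,s['ee_pos'],M
E
python3 - <<'E'
from h import *
s,p,M=tool();print(s['t'],p,M.round(3).tolist(),s['gripper_width'])
print(M.T@(np.array([.623,-.2125,.07])-p))
c=cam('wrist','w1.png')
E
```

```text
t: 1.65
ee_pos: [0.6236, -0.212, 0.2307]
eef_rot: [-0.0, 0.99, 0.139, -0.0]
wrist_force: [-0.3, -0.3, 0.5]
gripper_width: 0.0513
finger_force: 0.0
t: 2.82
ee_pos: [0.6226, -0.2134, 0.2308]
eef_rot: [-0.0, 0.631, 0.776, -0.0]
wrist_force: [0.3, 0.5, 0.2]
gripper_width: 0.0515
finger_force: 0.0
2.8167 [ 0.622569   -0.21335137  0.2308149 ] [[-0.203, 0.979, -0.001], [0.979, 0.203, 0.0], [0.001, -0.001, -1.0]] 0.05146382987509037
[0.00066469 0.00070316 0.16081482]
```

View pics/w1.png

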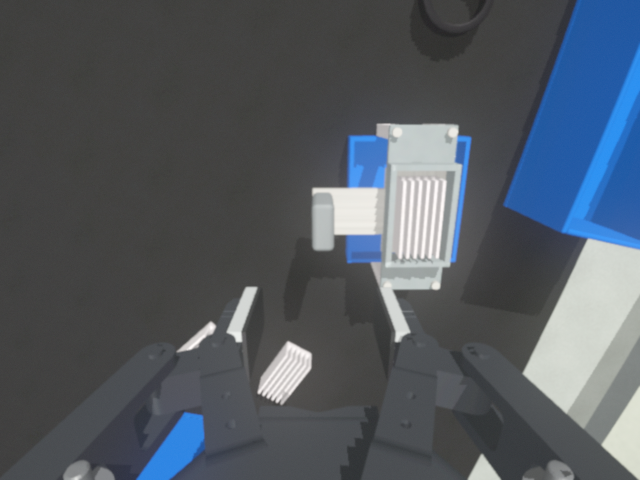

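The wrist view shows the grip block's top at about x 313–333, y 197–249, and the pocket rim at (390,165), (461,165), (449,265), (384,265). The fingers are square to the nest.

Run:
```python
from h import *
c=cam('wrist');s,p,M=tool()
im=c['img'][180:265,300:350]; g=im.astype(int)
f=lambda uv,z:(M.T@(onplane(c,uv,z)-p)).round(4)
for uv in[(390,165),(461,165),(449,265),(384,265)]:print('rim',f(uv,.084))
for uv in[(313,197),(332,197),(333,249),(313,249)]:print('grip',f(uv,.114))
print(g[45,:,0]); print(g[:,22,0])
```

```text
rim [0.0439 0.0609 0.147 ]
rim [0.0442 0.1211 0.147 ]
rim [-0.0477  0.1219  0.147 ]
rim [-0.0475  0.0613  0.147 ]
grip [ 0.0231 -0.0035  0.117 ]
grip [0.0231 0.0112 0.117 ]
grip [-0.02    0.0126  0.117 ]
grip [-0.0199 -0.0037  0.117 ]
[ 79  78  77  76  78  80  79  78  80  80  85 101 132 157 169 178 183 187
 187 188 188 187 187 187 187 187 187 186 185 183 180 175 169 179 210 233
 238 238 238 238 238 238 238 239 238 239 238 238 238 239]
[ 78  78  81  80  81  81  89 137 194 223 232 228 205 178 169 169 168 169
 170 170 170 170 170 174 184 194 197 194 191 189 187 187 187 187 187 187
 187 187 187 187 187 187 187 187 186 187 188 188 188 187 187 187 187 186
 187 186 186 186 186 185 185 185 184 185 184 185 184 182 174 155 123  89
  73  70  69  68  69  68  68  69  68  67  68  66  65]
```

```bash
python3 -m pendant '[[[0.6,0,0.0035,0.02,0],[0.6,0,0,0.02,0],[0.6,0,0,0.02,0],[0.6,0,0,0.02,0],[0.6,0,0,0.02,0],[0.6,0,0,0.015,0],[0.6,0,0,0.01,0],[0.6,0,0,0.01,0],[0.6,0,0,0.01,0],[0.6,0,0,0.008,0],[0.6,0,0,0.005,0],[0.6,0,0,0,0]]]'
python3 - <<'E'
from h import *
c=cam('wrist','w2.png')
E
```

```text
t: 3.92
ee_pos: [0.6256, -0.2125, 0.0721]
eef_rot: [-0.001, 0.63, 0.777, -0.0]
wrist_force: [-1.4, 0.6, 0.1]
gripper_width: 0.051
finger_force: 0.0
```

View pics/w2.png

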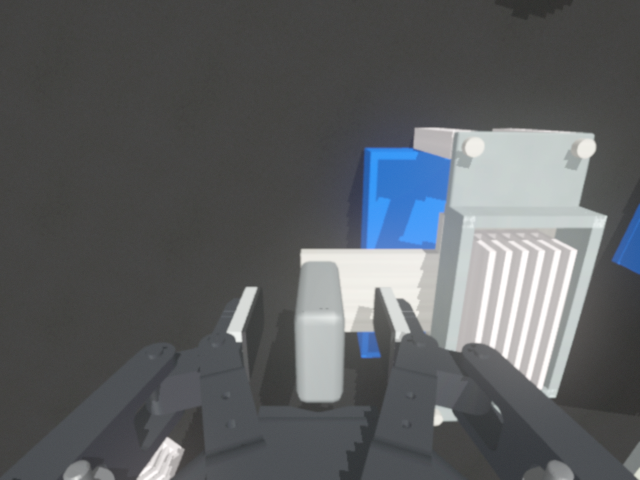

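The block (x 297–343) stands centred between the fingers (258–375), and the inner finger clears the wall. I'll close at 60 N.

```bash
python3 -m pendant '[[[0.1,0,0,0,0],[0.1,0,0,0,0],[0.1,0,0,0,0],[0.1,0,0,0,0],[0.1,0,0,0,0],[0.1,0,0,0,0],[0.1,0,0,0,0]]]' 60
```

```text
t: 4.55
ee_pos: [0.6263, -0.2131, 0.0744]
eef_rot: [0.0, 0.63, 0.777, -0.0]
wrist_force: [-4.2, -0.7, 6.0]
gripper_width: 0.0174
finger_force: 59.5
```

```bash
python3 -m pendant '[[[0.1,0,-0.005,0,0],[0.1,0,-0.005,0,0],[0.1,0,-0.005,0,0],[0.1,0,-0.005,0,0],[0.1,0,-0.005,0,0],[0.1,0,-0.005,0,0],[0.1,0,-0.005,0,0],[0.1,0,-0.005,0,0],[0.1,0,-0.005,0,0],[0.1,0,-0.005,0,0],[0.1,0,-0.005,0,0],[0.1,0,-0.005,0,0],[0.1,0,-0.005,0,0],[0.1,0,-0.005,0,0],[0.1,0,-0.005,0,0],[0.1,0,-0.003,0,0],[0.1,0,0,0,0]]]'
python3 - <<'E'
from h import *
s,p,M=tool();print(M.T@(p-np.array([.6263,-.2131,.0744])),M.T@s['wrist_force'])
E
```

```text
t: 5.97
ee_pos: [0.5532, -0.2288, 0.0744]
eef_rot: [0.003, 0.63, 0.777, 0.002]
wrist_force: [9.4, 2.0, -1.5]
gripper_width: 0.0176
finger_force: 59.1
[-0.00029682 -0.07477755 -0.00061568] [-4.51251229e-03  9.54914137e+00  1.53843553e+00]
```

```bash
python3 -m pendant '[[[0.1,0,-0.003,0,0],[0.1,0,-0.003,0,0],[0.1,0,-0.001,0,0],[0.1,0,0,0,0],[0.1,0,0,0,0],[0.1,0,0,0,0],[0.1,0,0,0,0],[0.1,0,0,0,0]]]'
python3 - <<'E'
from h import *
s,p,M=tool();print(M.T@(p-np.array([.6263,-.2131,.0744])),M.T@s['wrist_force'])
cam('wrist','w3.png');c=cam('top')['img'][120:270,400:560]
cv2.imwrite('pics/t3.png',cv2.resize(c[:,:,::-1],None,fx=3,fy=3,interpolation=cv2.INTER_CUBIC))
E
```

```text
t: 6.63
ee_pos: [0.5482, -0.2299, 0.0745]
eef_rot: [0.005, 0.63, 0.777, 0.003]
wrist_force: [14.0, 3.2, -3.1]
gripper_width: 0.0172
finger_force: 59.8
[-0.00034465 -0.07992654 -0.00094238] [ 0.22675021 14.27740298  3.22701134]
```

View pics/w3.png

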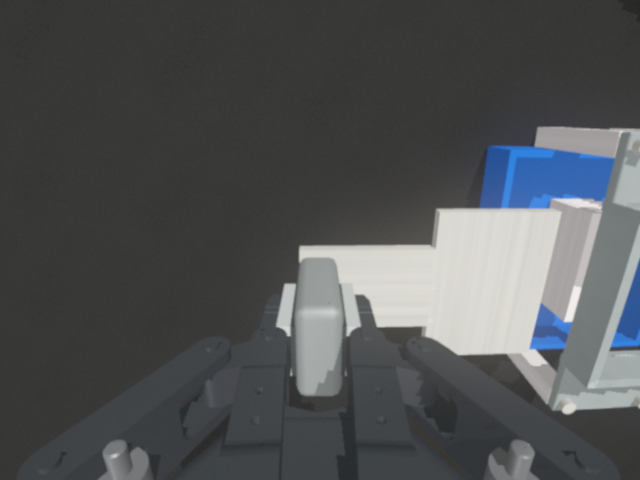

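The slide is at its stop: 80 mm of travel and the force has stepped up to 14 N. The heatsink shows below the slide at (575,260). I'll check from above that it has dropped fully.

View pics/t3.png

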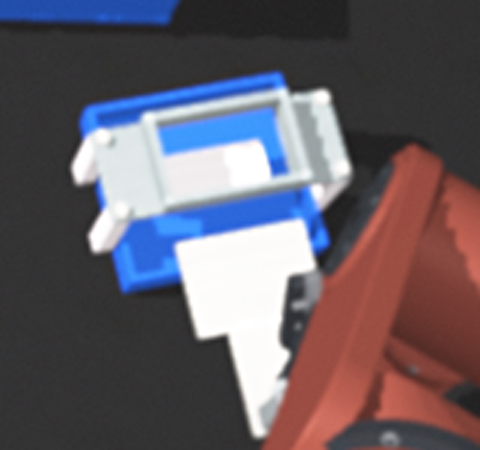

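Through the empty pocket, the heatsink can be seen lying in the tray. I'll ease the slide back.

```bash
python3 -m pendant '[[[0.1,0,0.003,0,0],[0.1,0,0.005,0,0],[0.1,0,0.005,0,0],[0.1,0,0.005,0,0],[0.1,0,0.005,0,0],[0.1,0,0.005,0,0],[0.1,0,0.005,0,0],[0.1,0,0.005,0,0],[0.1,0,0.005,0,0],[0.1,0,0.005,0,0],[0.1,0,0.005,0,0],[0.1,0,0.005,0,0],[0.1,0,0.005,0,0],[0.1,0,0.005,0,0],[0.1,0,0.005,0,0],[0.1,0,0.005,0,0],[0.1,0,0.005,0,0],[0.1,0,0.002,0,0],[0.1,0,0,0,0],[0.1,0,0,0,0]]]'
python3 - <<'E'
from h import *
s,p,M=tool();print(M.T@(p-np.array([.6263,-.2131,.0744])),M.T@s['wrist_force'])
E
```

```text
t: 8.4
ee_pos: [0.6263, -0.2132, 0.0744]
eef_rot: [0.0, 0.63, 0.777, -0.0]
wrist_force: [-1.0, 0.4, 7.1]
gripper_width: 0.0175
finger_force: 61.6
[-6.98305780e-05 -4.18868361e-05 -2.79972314e-05] [ 0.55863872 -0.87050575 -7.09640339]
```

The slide is shut, at the same pose as before the pull. I'll open to 0.6 and lift.

```bash
python3 -m pendant '[[[0.3,0,0,0,0],[0.4,0,0,0,0],[0.55,0,0,0,0],[0.55,0,0,0,0],[0.55,0,0,0,0],[0.55,0,0,-0.01,0],[0.55,0,0,-0.01,0],[0.55,0,0,-0.02,0],[0.55,0,0,-0.02,0],[0.55,0,0,-0.02,0],[0.55,0,0,-0.02,0],[0.55,0,0,-0.02,0],[0.55,0,0,-0.02,0],[0.55,0,0,-0.02,0],[0.55,0,0,0,0],[0.55,0,0,0,0]]]'
python3 - <<'E'
from h import *
a=cam('scene')['img'][180:400,90:450];b=cam('wrist')['img'][90:330,250:520]
a=cv2.resize(a,(720,440));b=cv2.resize(b,(0,0),fx=.6,fy=.6);a[:b.shape[0],-b.shape[1]:]=b
cv2.imwrite('pics/e.png',a[:,:,::-1])
E
```

```text
t: 9.73
ee_pos: [0.6276, -0.2133, 0.2363]
eef_rot: [0.003, 0.63, 0.777, 0.001]
wrist_force: [-0.3, 0.0, 0.2]
gripper_width: 0.0469
finger_force: 0.0
```

View pics/e.png

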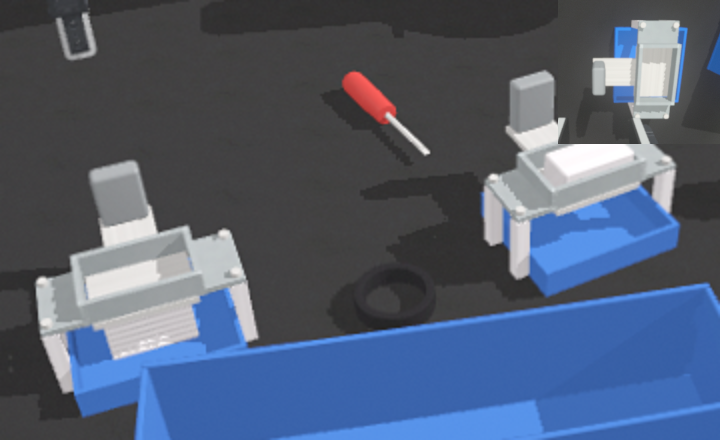

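The slide is shut on an empty pocket. The heatsink lies in its tray at (150,335), the cover is still in the other nest, and the bystanders haven't moved.

```bash
python3 -c "
from station import bot
print(bot.finish_job())"
```

```text
the job is handed in; nothing more can be done
None
```

The heatsink dropped into its tray, slide 1 was held at its stop and eased shut without snapping, the cover and bystanders stayed put, and the job is handed in; no verdict was returned.

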